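# Run a fingertip along a cassette recorder's keys

### The job

Check the mended cassette recorder for sticking keys: run a fingertip lightly along its row of six keys, from the red key through the four black ones to the blue key, so that each dips a few millimetres in turn and springs back, but never push a key right down to its stop. Finish with the fingertip still resting on the blue key, holding that one key partly down. Pick nothing up, do not shove the recorder about, and leave the cassette, the loose knob and the things on the table where they are.

Things in the scene. Friction and masses are not known exactly. Their poses are not given: they have to be found in the camera images.
- recorder: Flat cassette recorder, a loose grey case of about 2 kg, 270 x 155 mm, deck 58 mm high; may be turned any way. Origin on the table under the middle of the key row; y runs along the row to the red end, x from the keys to the deck with cassette door and speaker slots, z up. The case spans x -30 to 125, y -135 to 135 mm; the raised deck begins at x = 24 mm.
- key1_top (a point): middle of the crest of the RED key at one end of the row (y = +90 mm on the recorder), 72 mm above the table when up; it moves with the key. All six keys are alike and stand 36 mm apart: 32 mm wide along the row, 40 mm long across it, with an 8 mm flat crest and flanks falling at 33 degrees to 8 mm lower at both edges, so a fingertip pressed some millimetres in can slide from key to key
- key6_top (a point): middle of the crest of the BLUE key at the other end of the row (y = -90 mm on the recorder), 72 mm above the table when up; it moves with the key
- key1 (a joint): how far the red key at y = +90 mm of the recorder is down, m: 0 up, 0.010 right down on its stop, where it would engage. Springs back by itself. Spring: 0.6 N at the top, 2.1 N right down
- key2 (a joint): how far the black key at y = +54 mm of the recorder is down, m: 0 up, 0.010 right down on its stop, where it would engage. Springs back by itself; like the red key
- key3 (a joint): how far the black key at y = +18 mm of the recorder is down, m: 0 up, 0.010 right down on its stop, where it would engage. Springs back by itself; like the red key
- key4 (a joint): how far the black key at y = -18 mm of the recorder is down, m: 0 up, 0.010 right down on its stop, where it would engage. Springs back by itself; like the red key
- key5 (a joint): how far the black key at y = -54 mm of the recorder is down, m: 0 up, 0.010 right down on its stop, where it would engage. Springs back by itself; like the red key
- key6 (a joint): how far the blue key at y = -90 mm of the recorder is down, m: 0 up, 0.010 right down on its stop, where it would engage. Springs back by itself; like the red key
- cassette: loose white cassette with an orange label, 64 x 100 x 11 mm, lying on the recorder's deck; origin at its underside's centre. Not to be disturbed
- dial_knob: loose small aluminium dial knob, 32 mm across, 20 mm high, standing on the recorder's deck; origin under its centre. Not to be disturbed
- speaker: small black loudspeaker box, 100 x 110 x 130 mm high, on the table to the right; origin under its centre. Not to be disturbed
- phone: black keypad phone, 110 x 46 x 14 mm, lying on the table to the left; origin under its centre. Not to be disturbed
- bottle: clear bottle with orange label, 64 mm across, 190 mm high, standing to the right; origin under its centre. Not to be disturbed
- screwdriver: yellow-handled screwdriver lying on the table to the left; origin at its underside. Not to be disturbed
- tin: open steel tin, 72 mm across, 70 mm high, on the table to the left; origin under its centre. Not to be disturbed

How it is judged:
On the way, in this order (a step that is already met when the one before it is completed fails the run):
1. the red key is dipped by the fingertip, more than 2.5 mm (value of joint key1 above 0.0025 m and contact force between the fingers and recorder above 0.1 N), for 0.05 s.
2. the first black key is dipped by the fingertip, more than 2.5 mm (value of joint key2 above 0.0025 m and contact force between the fingers and recorder above 0.1 N), for 0.05 s.
3. the second black key is dipped by the fingertip, more than 2.5 mm (value of joint key3 above 0.0025 m and contact force between the fingers and recorder above 0.1 N), for 0.05 s.
4. the third black key is dipped by the fingertip, more than 2.5 mm (value of joint key4 above 0.0025 m and contact force between the fingers and recorder above 0.1 N), for 0.05 s.
5. the fourth black key is dipped by the fingertip, more than 2.5 mm (value of joint key5 above 0.0025 m and contact force between the fingers and recorder above 0.1 N), for 0.05 s.
6. the blue key is dipped by the fingertip, more than 2.5 mm (value of joint key6 above 0.0025 m and contact force between the fingers and recorder above 0.1 N), for 0.05 s.
At the end, for the whole second after the job is handed in: the fingertip holds the blue key between 2 and 9 mm down, the other five keys are up (within 1.5 mm), the recorder is within 25 mm and every other thing within 30 mm of where it began (value of joint key6 between 0.002 and 0.009 m and contact force between the fingers and recorder above 0.1 N and value of joint each of key1, key2, key3, key4, key5 below 0.0015 m and distance of recorder from where it was at the start of the episode below 0.025 m and distance of each of cassette, dial_knob, speaker, phone, bottle, screwdriver, tin from where it was at the start of the episode below 0.03 m); the arm keeps its last pose, push and grip.
It fails at once if a key is pushed down to its stop (more than 9 mm) (value of joint any of key1, key2, key3, key4, key5, key6 above 0.009 m).
It fails at once if the recorder is lifted or tipped (height (world z) of recorder above 0.01 m or angle between recorder's own z axis and vertical above 0.12 rad).
It fails at once if the recorder is shoved or another thing is disturbed (not (distance of recorder from where it was at the start of the episode below 0.025 m and distance of each of cassette, dial_knob, speaker, phone, bottle, screwdriver, tin from where it was at the start of the episode below 0.03 m)).
It also fails if it takes over 40 s, if anything falls off the work surface, if the arm or the gripper's body presses on something with over 40 N, if the wrist force passes 120 N, or if a joint passes its speed limit or range.

### The arm

A 6-joint arm with a two-finger parallel gripper is mounted at the origin on the work surface. World frame = base frame: x ahead of the robot, y to its left, z up, the work surface at z = 0. Lengths are in m, angles in rad, forces in N, time in s.
With the tool pointing down it reaches from about 0.3 to 0.775 m from the base axis. Payload 14.6 kg.
Tool frame: the origin (TCP) lies at the very end of the fingers, on their centre line; the grasp point (between the pads) lies 19 mm behind it; y points along the fingers, x is the direction in which the jaws open and shut, and the axes are right-handed (so a half turn about y gives the same grasp; the last joint's range is limited). The gripper opens to 94 mm and grips with 3 to 60 N. Pads are 16 mm wide; open, the fingers measure 119 mm over their backs; the gripper's body (75 mm by 177 mm) begins 78 mm behind the grasp point.
Start: joints at [-1.322, 0.3, 1.521, -0, 1.321, -0.067], TCP at [0.171, -0.523, 0.205] pointing down, gripper open.
Joint ranges: [-3.03, 3.03], [-0.79, 2.21], [0.23, 2.52], [-1.04, 4.18], [0, 3.07], [-2.55, 2.55]. Speed limits (rad/s): [2.22, 2.22, 2.57, 3.14, 3.14, 3.14].

### API

Orientations are given as [roll, pitch, yaw] about the fixed x, y, z axes, in that order (R = Rz(yaw) Ry(pitch) Rx(roll)).
In Python, from station import get_obs, cams, hand_in gives the robot as it stands. The module is installed in compiled form; this text tells all that it offers.
- The arm moves only by the tool step_arm, never from a script. Its argument "plan" is a list of rows, each an object with "grip": the closure, from -1 (fully open) to 1 (shut), so that 0 is half open; "slide": the shift along the tool's x, y, z in m, a list of three; "spin": the turn about the tool's y in degrees. A call has 1 to 20 rows; each row shifts and turns the commanded pose from where the row before left it, along the tool's axes as they then stand; what a row does not reach is not made up. A row lasts 1/12 s, in which the tool goes at most 41.7 mm and 7.16 degrees, less where a joint would pass 70% of its speed; a pose out of reach is approached as far as the arm can. A call is refused whole if a number of a shift passes 0.0417 or a number of a turn 7.16, either way. A call with a gripper value outside its range is refused whole. The fingers move at their own pace and stop on an object; "force" is the grip in N (left out, the last holds). Time passes only in rows, so rows that do not move let the fingers close. It gives the time, the measured TCP pose, the force and the opening at its end, in the units of the state.
- get_obs(): the state, without advancing time (a new reading comes with each control period).
- cams.camera(name): name is "scene" or "top" or "wrist"; returns the picture (400x640x3 uint8, blue, green, red); there is no depth.
- cams.calibration(name): a dict with "K" (3x3 intrinsics, pixels), "T" (4x4, takes a point from camera to world coordinates). Camera axes: x right, y up, looking along -z (the intrinsics and any distortion apply to the point x, -y, -z); pixel columns grow to the right and rows downward; lengths in m; the calibration is good to about 2 mm. The wrist camera is an equidistant fisheye: a pixel r from the principal point sees the ray r / f radians off the axis. A picture is of the moment at which its call begins: read the wrist's pose just before it. calibration takes no time and is no camera call; for the wrist camera it gives the pose at the moment of the call.
- hand_in(): hands the job in, once; it reports no verdict.
The state is a dict: "time_s": time; "qpos": joint angles; "joint_vel": joint speeds; "tau": joint torques, N m; "ee_pos": TCP position; "eef_rot": TCP orientation; "force": force on the tool from outside, world axes, zero at the start; "moment": the same for the moment, N m; "grip_width": finger opening in m.
Only numpy, scipy, OpenCV 4.12 (cv2) and the standard library are available. Lean on these libraries where they do the work, as an engineer would, in place of code of your own. Each camera call takes 0.05 s, during which the arm holds its last target.

## Working session

There is one attempt and no reset: what is moved stays moved. The work goes in short steps, Python scripts to look and compute and a tool call to move; the robot and the scene stay as the last step left them, time stands still between calls to the robot, and variables do not carry over. Pictures are saved under pics/ and viewed, and the job is handed in when it is done.

Besides the shell and the picture viewer there is one more tool, called after "Call:" as name(argument=value, ...), one argument or row to a line, values as JSON. step_arm: Moves the arm, as the interface text tells. Its arguments: {"type":"object","properties":{"plan":{"type":"array","items":{"type":"object","properties":{"grip":{"type":"number"},"slide":{"type":"array","items":{"type":"number"}},"spin":{"type":"number"}}}},"force":{"type":"number"}},"required":["plan"]}

```bash
mkdir -p pics
python3 - <<'E'
from station import get_obs,cams
import cv2
o=get_obs();print(o)
for n in("top","scene"):
    cv2.imwrite(f"pics/{n}0.png",cams.camera(n)); c=cams.calibration(n);print(n,c)
E
```

```text
{'time_s': 0.0, 'qpos': array([-1.32160110e+00,  3.00481180e-01,  1.52159812e+00, -3.62230885e-06,
        1.32068500e+00, -6.66302687e-02]), 'joint_vel': array([ 9.56400966e-04, -6.02764969e-05, -7.85849962e-04,  2.93231017e-04,
       -2.40668609e-04,  6.42062972e-04]), 'tau': array([ 1.93064084e-04, -5.31810522e+01, -3.52739167e+01,  7.07167760e-02,
        2.44114827e-02, -9.92695573e-05]), 'ee_pos': array([ 0.17074529, -0.52254469,  0.20487359]), 'eef_rot': array([-1.57072182e+00,  1.16928101e-03, -1.25496989e+00]), 'force': array([-0.68046338, -0.16541694, -0.02795687]), 'moment': array([0.02573146, 0.06017701, 0.07085429]), 'grip_width': 0.09419926450102709}
top {'K': array([[427.35690943,   0.        , 318.19935412],
       [  0.        , 427.35690943, 201.4646092 ],
       [  0.        ,   0.        ,   1.        ]]), 'T': array([[ 2.27104758e-02,  9.97906421e-01, -6.05558399e-02,
         4.38037445e-01],
       [-9.99607730e-01,  2.36587316e-02,  1.49883658e-02,
         9.35055840e-04],
       [ 1.63896608e-02,  6.01916927e-02,  9.98052273e-01,
         1.25616380e+00],
       [ 0.00000000e+00,  0.00000000e+00,  0.00000000e+00,
         1.00000000e+00]])}
scene {'K': array([[384.30014444,   0.        , 320.11024796],
       [  0.        , 384.30014444, 194.13943922],
       [  0.        ,   0.        ,   1.        ]]), 'T': array([[ 0.37476132, -0.81776285,  0.43682706,  0.98952914],
       [ 0.9271068 ,  0.3331885 , -0.17163449, -0.18787506],
       [-0.00518944,  0.46930731,  0.88301966,  0.98822629],
       [ 0.        ,  0.        ,  0.        ,  1.        ]])}
```

View pics/top0.png

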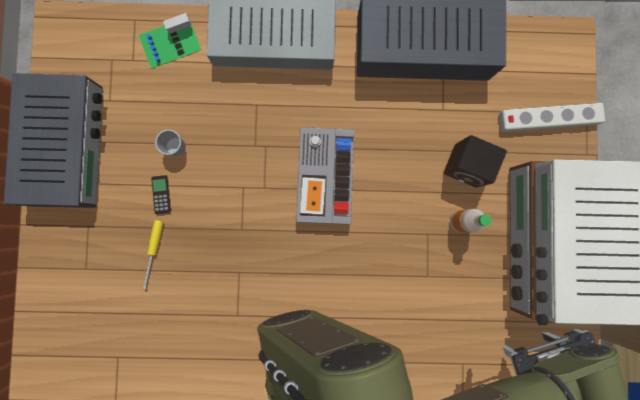

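View pics/scene0.png

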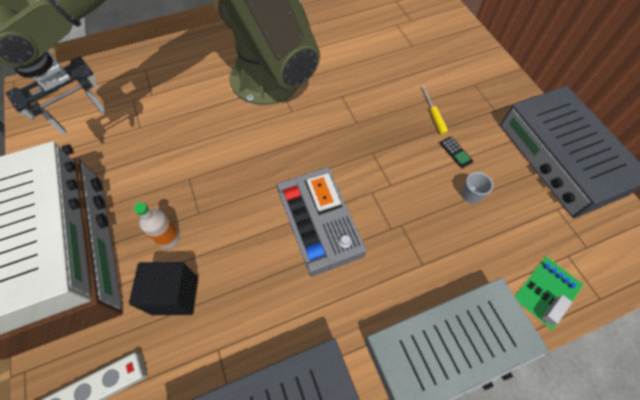

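The top view shows the recorder around (325,175), with the red key at (342,208) and the blue key at (344,144). I'll enlarge that area.

Run:
```python
import cv2
a=cv2.imread("pics/top0.png")[120:232,280:370]
cv2.imwrite("pics/top0c.png",cv2.resize(a,None,fx=5.3,fy=5.3,interpolation=cv2.INTER_CUBIC))
a=cv2.imread("pics/scene0.png")[160:280,270:370]
cv2.imwrite("pics/scene0c.png",cv2.resize(a,None,fx=5,fy=5,interpolation=cv2.INTER_CUBIC))
```

```text
(no output)
```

View pics/top0c.png

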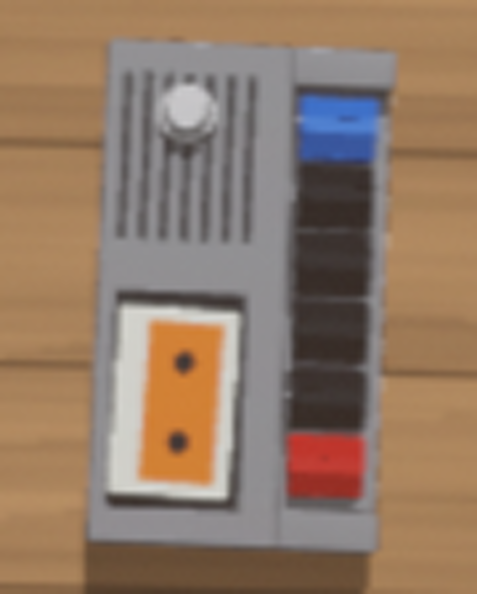

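View pics/scene0c.png

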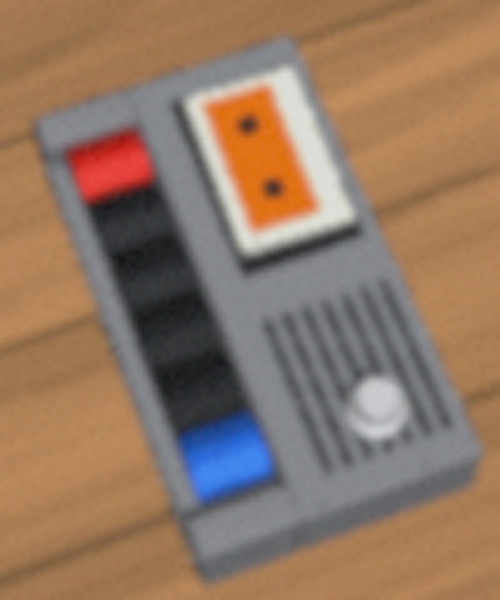

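```bash
cat > h.py <<'E'
import numpy as np
from station import cams
def ray(n,u,v,z):
    c=cams.calibration(n);K,T=c["K"],c["T"]
    d=np.array([(u-K[0,2])/K[0,0],-(v-K[1,2])/K[1,1],-1]);d=T[:3,:3]@d;p=T[:3,3]
    return p+d*(z-p[2])/d[2]
E
python3 - <<'E'
from h import *
T=lambda x,y,z:ray("top",280+(x+.5)/5.3-.5,120+(y+.5)/5.3-.5,z)
S=lambda x,y,z:ray("scene",270+(x+.5)/5-.5,160+(y+.5)/5-.5,z)
for n,p in dict(red=(T(327,465,.070)),blue=T(339,128,.070),DL=T(108,40,.058),NL=T(88,541,.058),SR=S(111,166,.07),SB=S(226,460,.07),SNL=S(290,40,.058),SDL=S(478,450,.058)).items():print(n,p.round(4))
E
```

```text
red [ 0.4952 -0.0815  0.07  ]
blue [ 0.6739 -0.0843  0.07  ]
DL [0.7207 0.0394 0.058 ]
NL [0.4526 0.0432 0.058 ]
SR [ 0.5025 -0.079   0.07  ]
SB [ 0.6815 -0.0829  0.07  ]
SNL [0.4581 0.0447 0.058 ]
SDL [0.7208 0.0393 0.058 ]
```

Call:
step_arm(
  plan=[
    {"grip": 1,"slide": [0,-0.02,0],"spin": 6.27},
    {"grip": 1,"slide": [0,-0.02,0],"spin": 6.27},
    {"grip": 1,"slide": [0,-0.02,0],"spin": 6.27},
    {"grip": 1,"slide": [0,0,0]},
  ],
  force=10,
)

```text
schema error: expected keys grip, slide, spin
```

Call:
step_arm(
  plan=[
    {"grip": 1,"slide": [0,-0.02,0],"spin": 6.27},
    {"grip": 1,"slide": [0,-0.02,0],"spin": 6.27},
    {"grip": 1,"slide": [0,-0.02,0],"spin": 6.27},
    {"grip": 1,"slide": [0,0,0],"spin": 0},
  ],
  force=10,
)

```text
time_s: 0.43
ee_pos: [0.171, -0.5237, 0.269]
eef_rot: [-1.57, -0.005, -1.59]
force: [0.4, 0.6, 1.5]
grip_width: 0.0707
```

Call:
step_arm(
  plan=[
    {"grip": 1,"slide": [-0.028,0,0.018],"spin": 0},
    {"grip": 1,"slide": [-0.028,0,0.018],"spin": 0},
    {"grip": 1,"slide": [-0.028,0,0.018],"spin": 0},
    {"grip": 1,"slide": [-0.028,0,0.018],"spin": 0},
    {"grip": 1,"slide": [-0.028,0,0.018],"spin": 0},
    {"grip": 1,"slide": [-0.028,0,0.018],"spin": 0},
    {"grip": 1,"slide": [-0.028,0,0.018],"spin": 0},
    {"grip": 1,"slide": [-0.028,0,0.018],"spin": 0},
    {"grip": 1,"slide": [-0.028,0,0.018],"spin": 0},
    {"grip": 1,"slide": [-0.028,0,0.018],"spin": 0},
    {"grip": 1,"slide": [-0.028,0,0.018],"spin": 0},
    {"grip": 1,"slide": [-0.028,0,0.018],"spin": 0},
    {"grip": 1,"slide": [-0.028,0,0.018],"spin": 0},
    {"grip": 1,"slide": [-0.028,0,0.018],"spin": 0},
    {"grip": 1,"slide": [-0.028,0,0.018],"spin": 0},
    {"grip": 1,"slide": [-0.014,0,0.018],"spin": 0},
    {"grip": 1,"slide": [0,0,0],"spin": 0},
    {"grip": 1,"slide": [0,0,0],"spin": 0},
    {"grip": 1,"slide": [0,0,0],"spin": 0},
  ],
)

```text
time_s: 2.02
ee_pos: [0.4637, -0.0927, 0.2648]
eef_rot: [-1.572, 0.0, -1.582]
force: [0.2, 0.3, -1.0]
grip_width: 0.0005
```

Run:
```python
from station import get_obs,cams
import cv2
for i in range(3):
    o=get_obs();print(o['ee_pos'].round(4),o['force'].round(2),o['eef_rot'].round(4))
    c=cams.calibration("wrist"); im=cams.camera("wrist")
cv2.imwrite("pics/w1.png",im);print(c)
cv2.imwrite("pics/t1.png",cams.camera("top"))
```

```text
[ 0.4637 -0.0927  0.2648] [ 0.2   0.26 -0.95] [-1.5720e+00  2.0000e-04 -1.5823e+00]
[ 0.4636 -0.093   0.2651] [0.6  0.12 0.4 ] [-1.5715  0.     -1.5833]
[ 0.4636 -0.0931  0.2653] [ 0.09 -0.13 -0.5 ] [-1.5711  0.     -1.5838]
{'K': array([[309.70691629,   0.        , 323.44363962],
       [  0.        , 309.70691629, 198.5407598 ],
       [  0.        ,   0.        ,   1.        ]]), 'T': array([[-0.0136187 ,  0.970506  ,  0.24069197,  0.53345659],
       [-0.99990649, -0.01351716, -0.00207297, -0.09441938],
       [ 0.00124164, -0.2406977 ,  0.97059934,  0.44465043],
       [ 0.        ,  0.        ,  0.        ,  1.        ]])}
```

View pics/w1.png

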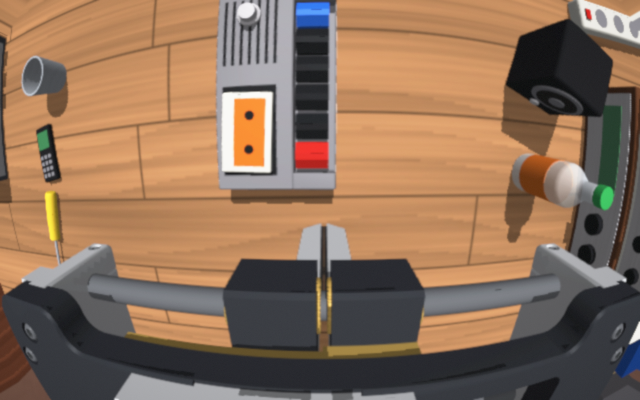

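The wrist view shows the closed fingertips at (323,228), the red key at about (312,154), and the blue key at about (313,14).

```bash
cat >> h.py <<'E'
def wray(c,u,v,z):
    K,T=c["K"],c["T"];x=(u-K[0,2])/K[0,0];y=(v-K[1,2])/K[0,0];r=np.hypot(x,y)
    d=np.array([np.sin(r)*x/r,-np.sin(r)*y/r,-np.cos(r)]);d=T[:3,:3]@d;p=T[:3,3]
    return p+d*(z-p[2])/d[2]
E
python3 - <<'E'
from h import *
c=cams.calibration("wrist")
for n,a in dict(red=(312,154,.07),blue=(313,13.5,.07),NL=(217,188,.058),tip=(323,228,.265)).items(): print(n,wray(c,*a).round(4))
import cv2
a=cv2.imread("pics/w1.png")[0:210,200:350]
cv2.imwrite("pics/w1c.png",cv2.resize(a,None,fx=2.8,fy=2.8,interpolation=cv2.INTER_CUBIC))
E
```

```text
red [ 0.4966 -0.0805  0.07  ]
blue [ 0.6727 -0.0841  0.07  ]
NL [0.4542 0.0476 0.058 ]
tip [ 0.4703 -0.0935  0.265 ]
```

View pics/w1c.png

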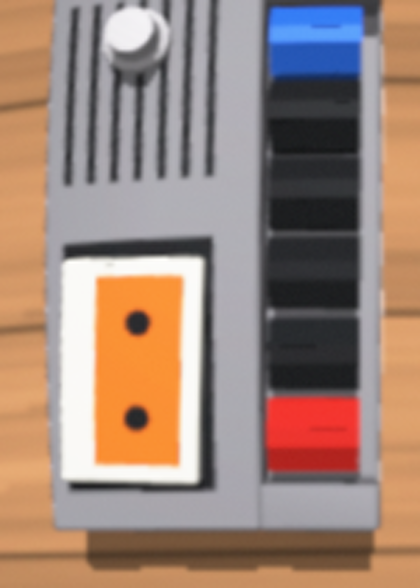

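Call:
step_arm(
  plan=[
    {"grip": 1,"slide": [-0.006,0.03,0.016],"spin": 0},
    {"grip": 1,"slide": [-0.006,0.03,0.016],"spin": 0},
    {"grip": 1,"slide": [0,0.03,0],"spin": 0},
    {"grip": 1,"slide": [0,0.03,0],"spin": 0},
    {"grip": 1,"slide": [0,0.03,0],"spin": 0},
    {"grip": 1,"slide": [0,0.015,0],"spin": 0},
    {"grip": 1,"slide": [0,0.01,0],"spin": 0},
    {"grip": 1,"slide": [0,0,0],"spin": 0},
    {"grip": 1,"slide": [0,0,0],"spin": 0},
    {"grip": 1,"slide": [0,0,0],"spin": 0},
    {"grip": 1,"slide": [0,0,0],"spin": 0},
  ],
)

```text
time_s: 3.13
ee_pos: [0.497, -0.0811, 0.0917]
eef_rot: [-1.569, -0.0, -1.583]
force: [-0.3, -0.2, 0.9]
grip_width: 0.0003
```

Run:
```python
from station import get_obs,cams
import cv2
for i in range(3):
    o=get_obs();print(o['ee_pos'].round(4),o['force'].round(2),o['eef_rot'].round(4))
    im=cams.camera("wrist")
a=im[100:260,230:430]
cv2.imwrite("pics/w2.png",cv2.resize(a,None,fx=3.7,fy=3.7,interpolation=cv2.INTER_CUBIC))
a=cams.camera("scene")[140:290,260:380]
cv2.imwrite("pics/s2.png",cv2.resize(a,None,fx=4,fy=4,interpolation=cv2.INTER_CUBIC))
```

```text
[ 0.497  -0.0811  0.0917] [-0.33 -0.2   0.87] [-1.5686e+00 -5.0000e-04 -1.5834e+00]
[ 0.4969 -0.081   0.0915] [-0.42  0.11  0.96] [-1.5689e+00 -4.0000e-04 -1.5833e+00]
[ 0.4968 -0.0809  0.0914] [-0.22  0.41 -0.59] [-1.5693e+00 -3.0000e-04 -1.5833e+00]
```

View pics/w2.png

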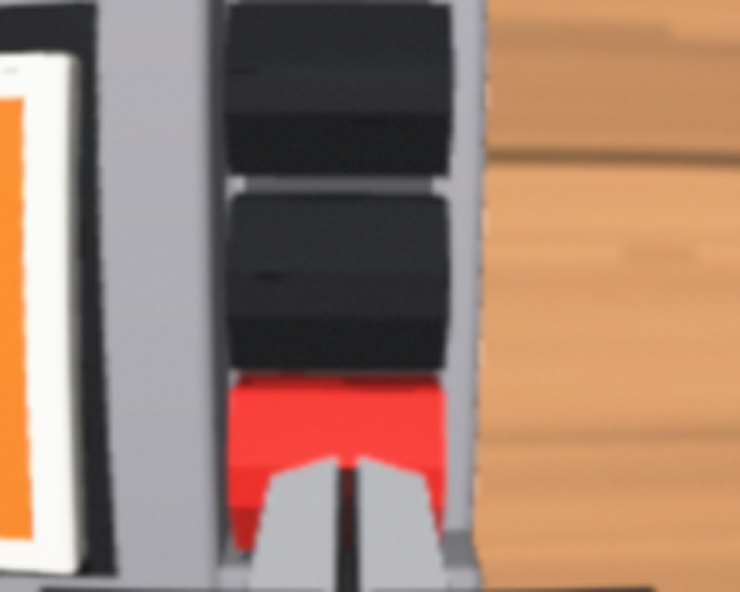

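View pics/s2.png

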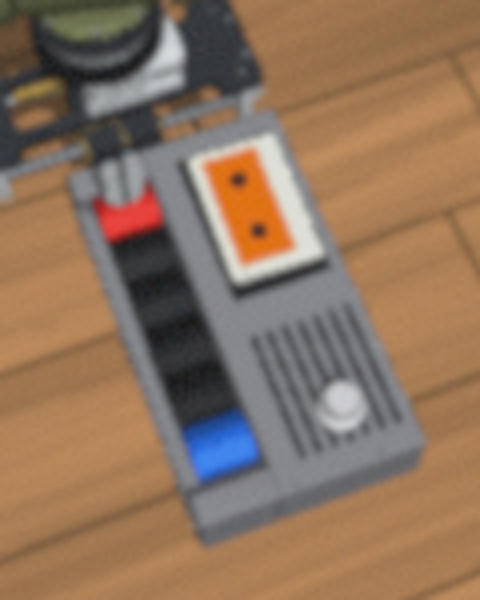

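Call:
step_arm(
  plan=[
    {"grip": 1,"slide": [0,0.007,0],"spin": 0},
    {"grip": 1,"slide": [0,0.007,0],"spin": 0},
    {"grip": 1,"slide": [0,0,0],"spin": 0},
    {"grip": 1,"slide": [0,0,0],"spin": 0},
    {"grip": 1,"slide": [0,0,0],"spin": 0},
    {"grip": 1,"slide": [0,0,0],"spin": 0},
    {"grip": 1,"slide": [0,0,0],"spin": 0},
  ],
)

```text
time_s: 3.92
ee_pos: [0.4965, -0.0809, 0.0766]
eef_rot: [-1.571, -0.0, -1.583]
force: [-0.3, -0.6, -0.6]
grip_width: 0.0005
```

Call:
step_arm(
  plan=[
    {"grip": 1,"slide": [0,0.003,0],"spin": 0},
    {"grip": 1,"slide": [0,0.003,0],"spin": 0},
    {"grip": 1,"slide": [0,0.003,0],"spin": 0},
    {"grip": 1,"slide": [0,0,0],"spin": 0},
    {"grip": 1,"slide": [0,0,0],"spin": 0},
    {"grip": 1,"slide": [0,0,0],"spin": 0},
    {"grip": 1,"slide": [0,0,0],"spin": 0},
    {"grip": 1,"slide": [0,0,0],"spin": 0},
  ],
)

```text
time_s: 4.58
ee_pos: [0.4963, -0.0808, 0.0675]
eef_rot: [-1.571, 0.0, -1.583]
force: [-0.7, -0.1, 1.6]
grip_width: 0.0001
```

Run:
```python
from station import get_obs,cams
import cv2,numpy as np
F=[]
for i in range(6):
    o=get_obs();F.append(np.r_[o['ee_pos'],o['force']])
    im=cams.camera("wrist")
F=np.array(F);print(F.round(4));print(F.mean(0))
a=im[100:260,230:430]
cv2.imwrite("pics/w3.png",cv2.resize(a,None,fx=3.7,fy=3.7,interpolation=cv2.INTER_CUBIC))
```

```text
[[ 0.4963 -0.0808  0.0675 -0.732  -0.0523  1.6252]
 [ 0.4963 -0.0808  0.0675 -0.5499  0.2121  0.7879]
 [ 0.4963 -0.0808  0.0675 -1.5801 -0.3726  0.6398]
 [ 0.4963 -0.0808  0.0675 -1.4649  0.2599  2.1668]
 [ 0.4963 -0.0808  0.0675 -1.5274  0.4104  1.1671]
 [ 0.4963 -0.0808  0.0674 -2.4308 -0.1403  2.0968]]
[ 0.49630619 -0.08081397  0.06748042 -1.38085674  0.05285418  1.41393546]
```

View pics/w3.png

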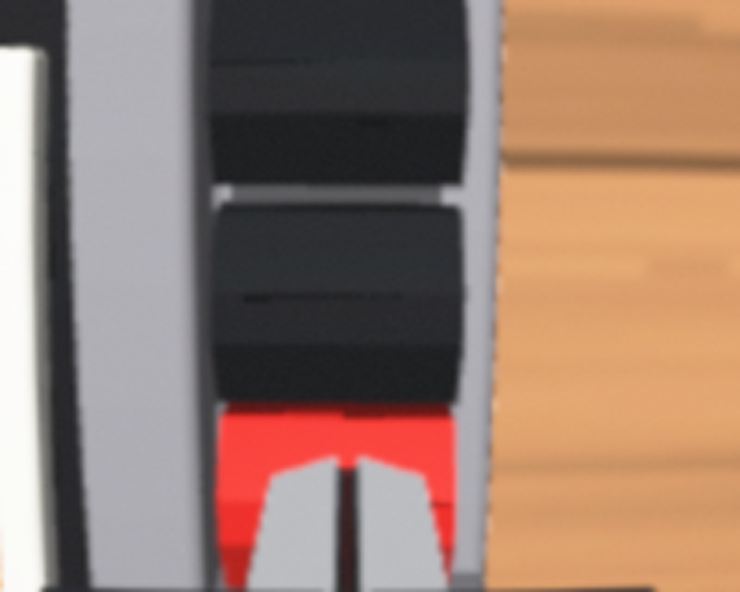

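Call:
step_arm(
  plan=[
    {"grip": 1,"slide": [0,0,0.003],"spin": 0},
    {"grip": 1,"slide": [0,0,0.003],"spin": 0},
    {"grip": 1,"slide": [0,0,0.003],"spin": 0},
    {"grip": 1,"slide": [0,0,0.003],"spin": 0},
    {"grip": 1,"slide": [0,0,0.003],"spin": 0},
    {"grip": 1,"slide": [0,0,0.003],"spin": 0},
    {"grip": 1,"slide": [0,0,0.003],"spin": 0},
    {"grip": 1,"slide": [0,0,0.003],"spin": 0},
    {"grip": 1,"slide": [0,0,0.003],"spin": 0},
    {"grip": 1,"slide": [0,0,0.003],"spin": 0},
    {"grip": 1,"slide": [0,0,0.003],"spin": 0},
    {"grip": 1,"slide": [0,0,0.003],"spin": 0},
    {"grip": 1,"slide": [0,0,0],"spin": 0},
    {"grip": 1,"slide": [0,0,0],"spin": 0},
    {"grip": 1,"slide": [0,0,0],"spin": 0},
  ],
)

```text
time_s: 6.13
ee_pos: [0.5325, -0.0813, 0.0675]
eef_rot: [-1.57, -0.0, -1.583]
force: [0.9, -0.5, 1.2]
grip_width: 0.0006
```

Run:
```python
from station import get_obs,cams
import cv2,numpy as np
F=[]
for i in range(4):
    o=get_obs();F.append(np.r_[o['ee_pos'],o['force']])
    im=cams.camera("wrist")
F=np.array(F);print(F.mean(0).round(4))
a=im[100:260,230:430]
cv2.imwrite("pics/w4.png",cv2.resize(a,None,fx=3.7,fy=3.7,interpolation=cv2.INTER_CUBIC))
```

```text
[ 0.5324 -0.0813  0.0675  0.8617 -0.3022  1.0249]
```

View pics/w4.png

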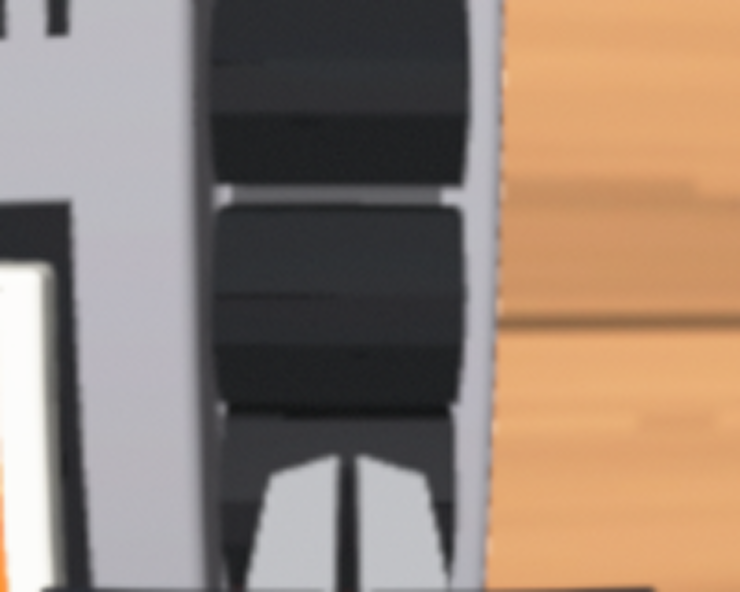

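The tip is now on the first black key with the same alignment as on the red one, and the next key is still up. I'll carry on with the next two.

Call:
step_arm(
  plan=[
    {"grip": 1,"slide": [0,0,0.004],"spin": 0},
    {"grip": 1,"slide": [0,0,0.004],"spin": 0},
    {"grip": 1,"slide": [0,0,0.004],"spin": 0},
    {"grip": 1,"slide": [0,0,0.004],"spin": 0},
    {"grip": 1,"slide": [0,0,0.004],"spin": 0},
    {"grip": 1,"slide": [0,0,0.004],"spin": 0},
    {"grip": 1,"slide": [0,0,0.004],"spin": 0},
    {"grip": 1,"slide": [0,0,0.004],"spin": 0},
    {"grip": 1,"slide": [0,0,0.004],"spin": 0},
    {"grip": 1,"slide": [0,0,0.004],"spin": 0},
    {"grip": 1,"slide": [0,0,0.004],"spin": 0},
    {"grip": 1,"slide": [0,0,0.004],"spin": 0},
    {"grip": 1,"slide": [0,0,0.004],"spin": 0},
    {"grip": 1,"slide": [0,0,0.004],"spin": 0},
    {"grip": 1,"slide": [0,0,0.004],"spin": 0},
    {"grip": 1,"slide": [0,0,0.004],"spin": 0},
    {"grip": 1,"slide": [0,0,0.004],"spin": 0},
    {"grip": 1,"slide": [0,0,0.004],"spin": 0},
    {"grip": 1,"slide": [0,0,0],"spin": 0},
    {"grip": 1,"slide": [0,0,0],"spin": 0},
  ],
)

```text
time_s: 8.0
ee_pos: [0.6047, -0.0822, 0.0675]
eef_rot: [-1.57, -0.0, -1.583]
force: [0.6, 0.5, 0.6]
grip_width: 0.0002
```

Run:
```python
from station import get_obs,cams
import cv2,numpy as np
F=[]
for i in range(4):
    o=get_obs();F.append(np.r_[o['ee_pos'],o['force']])
    im=cams.camera("wrist")
F=np.array(F);print(F.mean(0).round(4))
a=im[100:260,230:430]
cv2.imwrite("pics/w5.png",cv2.resize(a,None,fx=3.7,fy=3.7,interpolation=cv2.INTER_CUBIC))
```

```text
[ 0.6045 -0.0822  0.0675  0.9737  0.0059  0.7641]
```

View pics/w5.png

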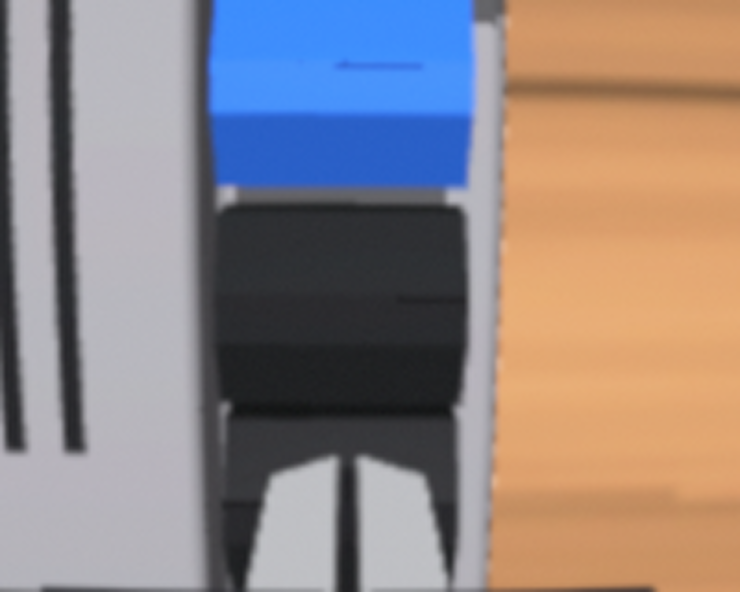

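The tip is on the fourth key, with the last black key and then the blue key (crest at row ~90) ahead. It's still aligned, so two more keys to go.

Call:
step_arm(
  plan=[
    {"grip": 1,"slide": [0,0,0.004],"spin": 0},
    {"grip": 1,"slide": [0,0,0.004],"spin": 0},
    {"grip": 1,"slide": [0,0,0.004],"spin": 0},
    {"grip": 1,"slide": [0,0,0.004],"spin": 0},
    {"grip": 1,"slide": [0,0,0.004],"spin": 0},
    {"grip": 1,"slide": [0,0,0.004],"spin": 0},
    {"grip": 1,"slide": [0,0,0.004],"spin": 0},
    {"grip": 1,"slide": [0,0,0.004],"spin": 0},
    {"grip": 1,"slide": [0,0,0.004],"spin": 0},
    {"grip": 1,"slide": [0,0,0.004],"spin": 0},
    {"grip": 1,"slide": [0,0,0.004],"spin": 0},
    {"grip": 1,"slide": [0,0,0.004],"spin": 0},
    {"grip": 1,"slide": [0,0,0.004],"spin": 0},
    {"grip": 1,"slide": [0,0,0.004],"spin": 0},
    {"grip": 1,"slide": [0,0,0.004],"spin": 0},
    {"grip": 1,"slide": [0,0,0.004],"spin": 0},
    {"grip": 1,"slide": [0,0,0.004],"spin": 0},
    {"grip": 1,"slide": [0,0,0.004],"spin": 0},
    {"grip": 1,"slide": [0,0,0],"spin": 0},
    {"grip": 1,"slide": [0,0,0],"spin": 0},
  ],
)

```text
time_s: 9.87
ee_pos: [0.6767, -0.0831, 0.0674]
eef_rot: [-1.57, -0.0, -1.583]
force: [0.5, -0.5, 1.1]
grip_width: 0.0001
```

Run:
```python
from station import get_obs,cams
import cv2,numpy as np
F=[]
for i in range(4):
    o=get_obs();F.append(np.r_[o['ee_pos'],o['force']])
    im=cams.camera("wrist")
F=np.array(F);print(F.mean(0).round(4))
a=im[100:260,230:430]
cv2.imwrite("pics/w6.png",cv2.resize(a,None,fx=3.7,fy=3.7,interpolation=cv2.INTER_CUBIC))
s=cams.camera("scene");cv2.imwrite("pics/s6f.png",s);a=s[140:290,250:380]
cv2.imwrite("pics/s6.png",cv2.resize(a,None,fx=4,fy=4,interpolation=cv2.INTER_CUBIC))
```

```text
[ 0.6765 -0.0831  0.0675  0.8327 -0.3807  1.2207]
```

View pics/w6.png

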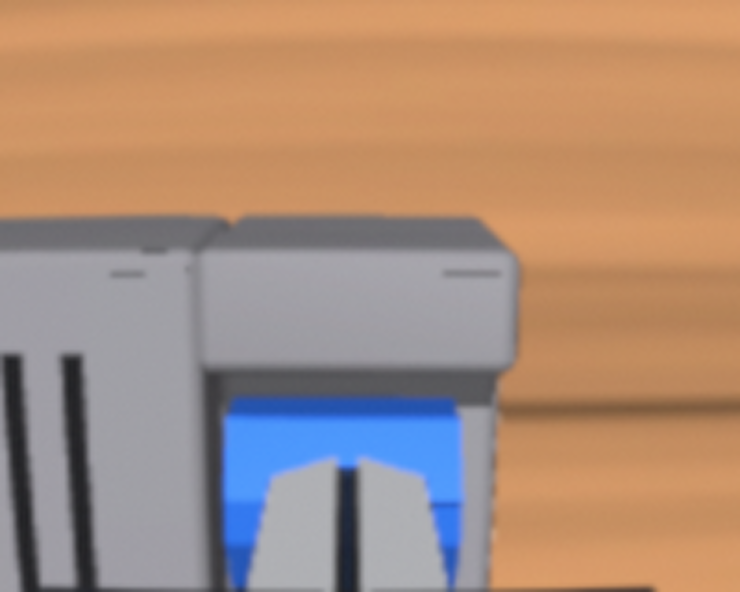

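View pics/s6.png

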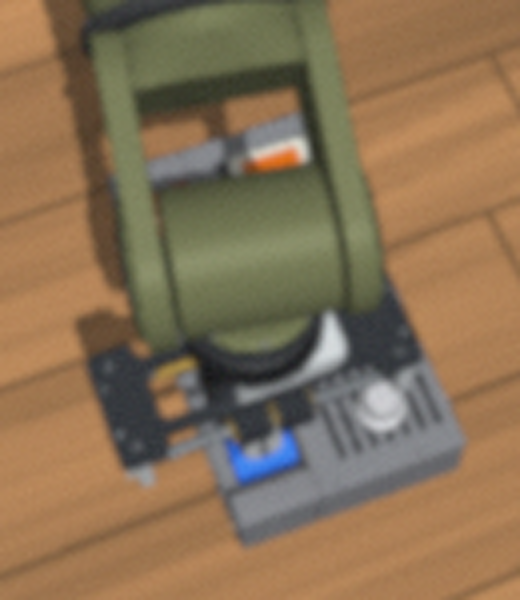

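View pics/s6f.png

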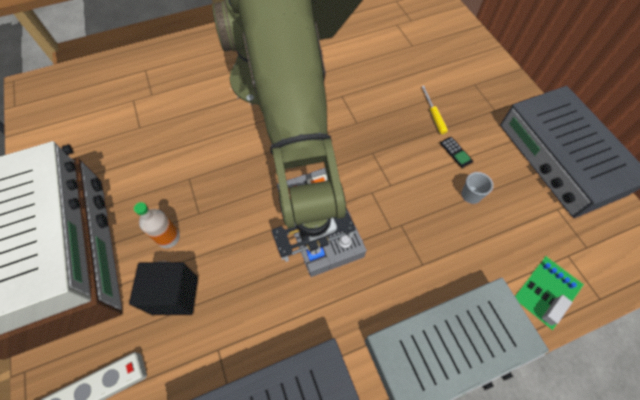

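The tip is centred on the blue key. The force is about 1.2 N, and the tip is at z = 67.5 mm, so the key is about 4.5 mm down. The recorder's corner and the other things are where they started.

```bash
python3 -c "
from station import hand_in;print(hand_in())"
```

```text
the job is handed in; nothing more can be done
None
```

I ran the closed fingertip along all six keys, from red through the four black ones to blue, and handed the job in with it resting on the blue key. The job took about 10 s; no verdict was reported.

- **Depth:** the tip stayed at z ≈ 67.5 mm at every stop, against a 72 mm crest, so each key should have dipped about 4.5 mm, well short of the 9 mm limit. I worked this out from the tip height, because key travel can't be read directly.
- **Force:** the averaged upward force was 0.8–1.4 N at the stops on the red, first black, third black and blue keys. About 1.3 N is expected at that depth. Single force readings are noisy, by roughly 1 N.
- **Final pose:** the wrist picture shows the tip centred on the blue key. By geometry, the key next to it is clear of the tip.
- **Nothing disturbed:** the last scene picture shows no visible shift of the recorder, knob, speaker, phone, bottle, screwdriver or tin. The cassette was partly hidden by the arm, and only the part that showed could be checked.
- **Not seen directly:** the arm also hid most of the other five keys in the last pictures, so I did not see each one spring back. The keys ahead of the tip were up at every stop. No check failed or disagreed.

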